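# Unlock the cake divider and hold it over the twin pack

### The arm

A 6-joint arm with a two-finger parallel gripper is mounted at the origin on a cart in front of the work surface, level with it; the furniture and walls round the work are solid. World frame = base frame: x ahead of the robot, y to its left, z up, the work surface at z = 0. Lengths are in m, angles in degrees, forces in N, time in s.
With the tool pointing down it reaches from about 0.4 to 0.825 m from the base axis. Payload 7 kg.
Tool frame: the origin (TCP) lies at the very end of the fingers, on their centre line; the grasp point (between the pads) lies 19 mm behind it (ctrl.grip_point_offset is the distance from the TCP to the grasp point, in m); x points along the fingers, z is the direction in which the jaws open and shut, and the axes are right-handed (so a half turn about x gives the same grasp; the last joint's range is limited). The gripper opens to 88 mm and grips with 3 to 60 N. Pads are 19 mm wide; open, the fingers measure 130 mm over their backs; the gripper's body (78 mm by 193 mm) begins 47 mm behind the grasp point.
Start: joints at [-59.811, 20.546, 0.682, 0, -70.136, -16.507], TCP at [0.16, -0.656, 0.227] pointing down, gripper open.
Joint ranges: [-176.03, 176.03], [-82.01, 121.73], [-58.28, 71.71], [-173.87, 95.51], [-174.79, -0.11], [-173.66, 173.66]. Speed limits (degrees/s): [136.94, 136.94, 172.46, 180, 180, 180].

### API

Orientations are given as [roll, pitch, yaw] about the fixed x, y, z axes, in that order (R = Rz(yaw) Ry(pitch) Rx(roll)).
In Python, from plant import get_obs, snapshot, calibration, close_job, ctrl gives the robot as it stands.
- The arm moves only by the tool move_arm, never from a script. Its argument "commands" is a list that holds one entry, the list of rows, each a list of 4 numbers: the shift along the tool's x, y, z in cm, then the turn about the tool's x in rad. In form: [[[dx, dy, dz, spin], ...]]. A call has 1 to 8 rows; each row shifts and turns the commanded pose from where the row before left it, along the tool's axes as they then stand; what a row does not reach is not made up. A row lasts 1/10 s, in which the tool goes at most 50 mm and 8.59 degrees, less where a joint would pass 70% of its speed; a pose out of reach is approached as far as the arm can. A call with a gripper value outside its range is refused whole. "jaw" is the finger opening in cm, from 0 to 8.76, set as the call begins (left out, the last holds). The fingers move at their own pace and stop on an object; the grip force is fixed at half the most. Time passes only in rows, so rows that do not move let the fingers close. It gives the time, the measured TCP pose, the force and the opening at its end, in the units of the state.
- get_obs(): the state, without advancing time (a new reading comes with each control period).
- snapshot(name): name is "side" or "top"; returns (picture, depth): 400x640x3 uint8, red, green, blue; 400x640 float32, m along the optical axis (not along the pixel's ray), 0 where there is no reading.
- calibration(name): a dict with "mtx" (3x3 intrinsics, pixels), "T" (4x4, takes a point from camera to world coordinates). Camera axes: x right, y up, looking along -z (the intrinsics and any distortion apply to the point x, -y, -z); pixel columns grow to the right and rows downward; lengths in m; the calibration is good to about 2 mm. A picture is of the moment at which its call begins. calibration takes no time and is no camera call.
- close_job(): hands the job in, once; it reports no verdict.
The state is a dict: "clock": time; "joint_pos": joint angles; "qvel": joint speeds; "tau": joint torques, N m; "tool_pos": TCP position; "orientation": TCP orientation; "force": force on the tool from outside, world axes, zero at the start; "moment": the same for the moment, N m; "opening": finger opening in m.
Only numpy, scipy, OpenCV 4.12 (cv2) and the standard library are available. Lean on these libraries where they do the work, as an engineer would, in place of code of your own. Each camera call takes 0.05 s, during which the arm holds its last target. There are 200 camera calls.

### The job

The cake divider is locked in its stand: draw the lock pin straight out and lay it down, pointing the same way and pushed in as far as it was, in the pair of open notches at the side of the stand. Then lift the divider by its handle, carry it over the top of the upright guard plate and hold it hovering a finger's width (about 12 mm) above the two cakes in the pack tray, centred on the tray and with its long side along the tray's long side, so the baker can check it before it is pressed. Finish while still holding it there, still and level; do not touch the tray, its cakes or the guard with the divider, and leave the other things on the table alone.

Things in the scene. Friction and masses are not known exactly. Their poses are not given: they have to be found in the camera images.
- stand: Fixed storage stand: aluminium base 104 (x) x 192 (y, -109 to +83) x 20 mm high; origin on the table under the middle of the divider's seat. On it four steel uprights 10 mm thick in x, 34 mm wide in y, tops 62 mm above the table: two bored cheeks at x = +-38, y = 0, and two notched posts at x = +-38, y = -88. The divider sits on the base (z = 20 mm) between the cheeks, 2 to 5 mm loose.
- bore (a point): Middle of the pin's bore line, midway between the two bored cheeks (stand x = 0, y = 0), 43 mm above the table; axes as the stand's. The bores are 13 mm square and run along x.
- rest_notch (a point): Middle of the parked pin's axis, midway between the notched posts, 43 mm above the table; axes as the stand's. Notches open upward: 20 mm wide at the mouth (62 mm high), 13 mm below 52 mm, floor at 38.5 mm. The parked pin lies along x, handle out on the -x side as it was in the bores, its origin about 78 mm on the -x side of this point.
- pin: Loose lock pin, 60 g. Origin mid-handle; +x along the shank. Round wooden handle 16 mm thick, x -34 to +30; 21 mm collar, x +30 to +34; 9 mm steel shank to x = 124 mm. At the start it lies free in both bores, above the divider's foot and under its grip bar, origin at stand x = -78 mm, 43 mm above the table, handle out on the stand's -x side. Drawn 95 mm along the stand's -x it is clear.
- divider: Loose twin cake divider, 300 g: aluminium foot 56 (x) x 130 (y), 14 mm deep with its cross ribs, and a bail handle. Origin at the centre of its underside (rib edges), z up. The handle is a wooden bar along y, 18 (x) x 96 (y) x 18 mm, its middle 73 mm above the origin, on two legs at y = +-36 mm; grip it across x at its middle. A half turn looks the same.
- tray: Fixed cardboard pack tray, outside 102 (x) x 184 (y) x 18 mm high, walls and floor 4 mm. Origin at the centre of its underside on the table; long side along y. Two ring cakes stand in it, side by side along y, their tops 36 to 37 mm above the table.
- cake_a: Loose chocolate-chip ring cake in the tray, about 80 mm across and 32 mm high, at tray y = +41 mm; origin at the centre of its underside.
- cake_b: Loose chocolate-chip ring cake in the tray, about 80 mm across and 33 mm high, at tray y = -41 mm; origin at the centre of its underside.
- guard: Fixed upright steel guard plate between the stand and the tray, 260 mm long (x), 8 mm thick and 95 mm high, on two flat feet 50 mm wide. Origin at the middle of its foot on the table.
- timer: Bystander: white pocket timer lying flat, 70 x 66 x 21 mm; origin at its underside.
- tape_roll: Bystander: roll of tape lying flat, 103 mm across, 25 mm high; origin at its underside.
- sachet_1: Bystander: orange filled sachet lying flat, 150 x 98 x 11 mm; origin at its underside.
- cake_c: Bystander: plain ring cake on the table, 79 mm across, 36 mm high; origin at its underside.
Things that resemble listed ones, but are neither listed nor needed, are in the scene too. What is shaped like the cake_a but green is not meant.

How it is judged (in metres and radians):
On the way, in this order (a step that is already met when the one before it is completed fails the run):
1. the lock pin lies in the two notches at the side of the stand, let go (y of pin in the frame of stand between -0.096 and -0.08 m and z of pin in the frame of stand between 0.036 and 0.05 m and x of pin in the frame of stand between -0.1 and -0.056 m and angle between the x axis of pin and the x axis of stand, either way round below 0.15 rad and contact force between the fingers and pin below 0.1 N), for 0.2 s.
2. the divider passes above the guard plate (x of divider in the frame of guard between -0.17 and 0.17 m and y of divider in the frame of guard between -0.05 and 0.05 m and z of divider in the frame of guard above 0.095 m), for 0.04 s.
At the end, for the whole second after the job is handed in: Pin let go in the notches (within 8 mm across, handle towards the stand's -x). Divider held still over the tray: centred within 10 mm, parallel within 0.12 rad, tilt under 0.10 rad, underside 41 to 64 mm above the table (4 to 28 mm above the cakes), touching nothing but the gripper (all of step 1 and x of divider in the frame of tray between -0.01 and 0.01 m and y of divider in the frame of tray between -0.01 and 0.01 m and z of divider in the frame of tray between 0.041 and 0.064 m and angle between the y axis of divider and the y axis of tray, either way round below 0.12 rad and angle between divider's own z axis and vertical below 0.1 rad and linear speed of divider below 0.02 m/s and contact force between the fingers and divider above 1 N and contact force between divider and tray below 0.05 N and contact force between divider and cake_a below 0.05 N and contact force between divider and cake_b below 0.05 N and contact force between divider and stand below 0.05 N and contact force between divider and guard below 0.05 N); the arm keeps its last pose, push and grip.
It fails at once if the divider touches a cake, the tray or the guard (contact force between divider and cake_a above 0.5 N or contact force between divider and cake_b above 0.5 N or contact force between divider and tray above 0.5 N or contact force between divider and guard above 0.5 N).
It fails at once if a cake in the tray is shifted more than 15 mm (distance of any of cake_a, cake_b from where it was at the start of the episode above 0.015 m).
It fails at once if another thing on the table is moved more than 25 mm (distance of any of timer, tape_roll, sachet_1, cake_c from where it was at the start of the episode above 0.025 m).
It also fails if it takes over 59 s, if anything falls off the work surface, if the arm or the gripper's body presses on something with over 40 N, if the wrist force passes 120 N, or if a joint passes its speed limit or range.

## Working session

There is one attempt and no reset: what is moved stays moved. The work goes in short steps, Python scripts to look and compute and a tool call to move; the robot and the scene stay as the last step left them, time stands still between calls to the robot, and variables do not carry over. Pictures are saved under pics/ and viewed, about 8 in all and at most 12, crops included, and the job is handed in when it is done.

Besides the shell and the picture viewer there is one more tool, called after ">>>" as a command line: name --argument value ..., lists and objects as JSON in quotes. move_arm: Moves the arm, as the interface text tells. Its arguments: {"type":"object","properties":{"commands":{"type":"array"},"jaw":{"type":"number"}},"required":["commands"]}

```bash
ls; mkdir -p pics; python3 - <<'E'
from plant import *
import cv2,numpy as np
np.set_printoptions(precision=4,suppress=True)
for n in("top","side"):
    p,d=snapshot(n); c=calibration(n); print(n,c["mtx"],c["T"],{k:v for k,v in c.items() if k not in("mtx","T")})
    cv2.imwrite(f"pics/{n}0.png",p[:,:,::-1]); np.savez(f"pics/{n}0.npz",p=p,d=d)
print(get_obs()); print(ctrl.grip_point_offset)
E
```

```text
pics
top [[467.3933   0.     324.5048]
 [  0.     467.3933 194.9849]
 [  0.       0.       1.    ]] [[ 0.0167  0.9951 -0.0978  0.4873]
 [-0.9998  0.0153 -0.0152 -0.0642]
 [-0.0136  0.098   0.9951  1.1012]
 [ 0.      0.      0.      1.    ]] {}
side [[389.4117   0.     319.8127]
 [  0.     389.4117 198.1574]
 [  0.       0.       1.    ]] [[-0.9829  0.0759 -0.1677  0.4276]
 [-0.1839 -0.3743  0.9089  0.8013]
 [ 0.0062  0.9242  0.3819  0.4472]
 [ 0.      0.      0.      1.    ]] {}
{'clock': 0.1, 'joint_pos': array([-59.8113,  20.5882,   0.6398,  -0.0175, -70.1365, -16.5061]), 'qvel': array([ 0.0377, -0.0815,  0.166 ,  0.0069, -0.0245,  0.0182]), 'tau': array([ -0.0021, -58.4163,  29.3752,   7.0157,   0.0101,  -0.    ]), 'tool_pos': array([ 0.1595, -0.6554,  0.2257]), 'orientation': array([  5.5225,  89.9136, 109.1991]), 'force': array([-0.2241,  0.3632,  0.2804]), 'moment': array([-0.0081, -0.0203,  0.0037]), 'opening': 0.08751852066145605}
0.0188
```

View pics/top0.png

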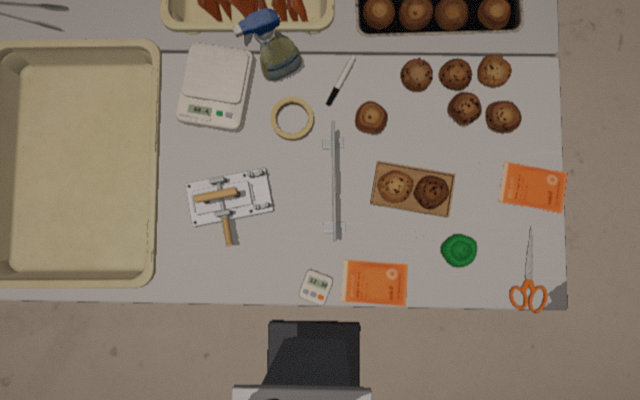

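View pics/side0.png

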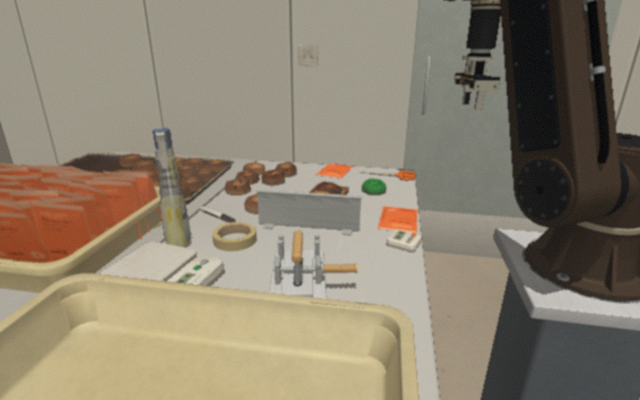

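```bash
cat > h.py <<'E'
import numpy as np,cv2
from plant import calibration
def ray(n,u,v,z):
    c=calibration(n);K=c["mtx"];T=c["T"]
    uv=np.stack([np.ravel(u),np.ravel(v)],1).astype(float)
    d=np.c_[(uv[:,0]-K[0,2])/K[0,0],-(uv[:,1]-K[1,2])/K[1,1],-np.ones(len(uv))]@T[:3,:3].T
    o=T[:3,3]; return o+d*((z-o[2])/d[:,2])[:,None]
def cloud(n,d):
    c=calibration(n);K=c["mtx"];T=c["T"];h,w=d.shape
    u,v=np.meshgrid(np.arange(w),np.arange(h))
    P=np.stack([(u-K[0,2])/K[0,0]*d,-(v-K[1,2])/K[1,1]*d,-d],-1)
    return P@T[:3,:3].T+T[:3,3]
E
python3 - <<'E'
import numpy as np,cv2
from h import *
np.set_printoptions(precision=4,suppress=True)
f=np.load("pics/top0.npz");p,d=f["p"],f["d"];P=cloud("top",d)
print("table z",np.median(P[240:280,200:280,2]))
hsv=cv2.cvtColor(p,cv2.COLOR_RGB2HSV)
crop=p[155:255,180:285]; a=cv2.resize(crop,None,fx=5,fy=5,interpolation=cv2.INTER_CUBIC)
crop=p[150:225,365:460]; b=cv2.resize(crop,None,fx=3,fy=3,interpolation=cv2.INTER_CUBIC)
im=np.zeros((500,525+285,3),np.uint8);im[:,:525]=a;im[:225,525:]=b
cv2.imwrite("pics/c1.png",im[:,:800,::-1])
# wood mask near stand
m=((hsv[...,0]>8)&(hsv[...,0]<25)&(hsv[...,1]>90)).astype(np.uint8)
r=np.zeros_like(m);r[160:250,185:275]=1
n,l,s,c=cv2.connectedComponentsWithStats(m*r)
for i in range(1,n):
    if s[i,4]>30:
        v,u=np.nonzero(l==i);rc=cv2.minAreaRect(np.c_[u,v].astype(np.float32))
        z=np.median(P[v,u,2]);print("wood",s[i],rc,"z",z,np.percentile(P[v,u,2],[10,90]))
        bx=cv2.boxPoints(rc);print(ray("top",bx[:,0],bx[:,1],z))
r[:]=0;r[155:222,365:460]=1
z=P[...,2]
for nm,lo,hi,box in(("tray",.008,.06,(365,460,150,222)),("base",.012,.08,(180,280,160,230)),("guard",.07,.11,(315,350,110,250)),("posts",.055,.07,(180,280,160,230))):
    x0,x1,y0,y1=box;mm=np.zeros_like(m);mm[y0:y1,x0:x1]=((z>lo)&(z<hi))[y0:y1,x0:x1]
    n,l,s,c=cv2.connectedComponentsWithStats(mm)
    for i in range(1,n):
        if s[i,4]<6: continue
        Q=P[l==i];rc=cv2.minAreaRect((Q[:,:2]*1000).astype(np.float32));print(nm,s[i],np.array(rc[0]),rc[1],rc[2],"zmed",np.median(Q[:,2]))
E
```

```text
table z 0.000937438302372251
wood [194 188  44  14 327] ((215.26083374023438, 194.8998260498047), (8.412214279174805, 43.718021392822266), 77.73522186279297) z 0.10209936986580115 [0.0985 0.1048]
[[0.5801 0.2345 0.1021]
 [0.6017 0.1429 0.1021]
 [0.5839 0.1384 0.1021]
 [0.5624 0.2299 0.1021]]
wood [222 218  11  28 170] ((226.8783721923828, 231.270263671875), (27.454631805419922, 6.247161865234375), 80.53767395019531) z 0.05110471183510168 [0.0473 0.0532]
[[0.5343 0.1829 0.0511]
 [0.5368 0.1691 0.0511]
 [0.4763 0.1567 0.0511]
 [0.4738 0.1705 0.0511]]
tray [ 370  160   85   57 2457] [ 613.5574 -252.3864] (184.56259155273438, 102.85874938964844) 81.02828979492188 zmed 0.027152146281126166
base [ 185  167   88   63 3342] [575.2584 173.3315] (130.16549682617188, 193.3616485595703) 12.56905460357666 zmed 0.02455778061475622
guard [331 120   6 121 433] [620.6101 -67.9949] (262.1431579589844, 7.966531276702881) 1.7340830564498901 zmed 0.09548727345107966
posts [258 169   5   4  15] [642.3624  98.3473] (6.764487266540527, 9.869803428649902) 3.637669086456299 zmed 0.061989682367284304
posts [247 171   5   5  18] [636.6027 123.3073] (10.949807167053223, 6.792664527893066) 18.98331069946289 zmed 0.06158192648206717
posts [209 176  16   7  75] [621.5106 196.1018] (10.21547794342041, 33.76422882080078) 12.53249454498291 zmed 0.06300607582251816
posts [264 202   5   4  15] [568.3286  82.3273] (10.228989601135254, 6.64590311050415) 89.4466323852539 zmed 0.06191045888649627
posts [253 204   4   5  17] [563.1898 107.5121] (9.48025131225586, 6.884968280792236) 14.8896484375 zmed 0.06136361223366982
posts [215 209  16   8  75] [545.996  179.3032] (13.946375846862793, 32.8322639465332) 11.215810775756836 zmed 0.06317295712805415
```

View pics/c1.png

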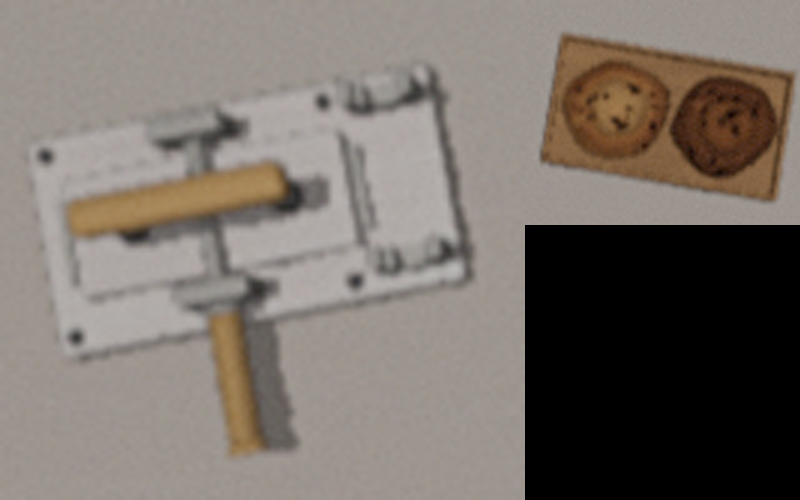

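The crops show the stand with the pin handle towards the robot, at crop px 235,380. The notched posts are at crop px 390,90 and 415,255. The tray holds the two chip cakes. The only similar thing is the green cake, far from the tray at px 459,250, so nothing is ambiguous. The stand measures 77 mm between cheeks (given 76), with yaw 12.5°. The tray measures 184.6 x 102.9 mm (given 184 x 102).

```bash
cat >> h.py <<'E'
from plant import get_obs
from scipy.spatial.transform import Rotation as Ro
S=np.array([.5838,.1877]);YAW=np.radians(12.5);ex=np.array([np.cos(YAW),np.sin(YAW)]);ey=np.array([-ex[1],ex[0]])
TR=np.array([.6136,-.2524])
def st(x,y,z): return np.r_[S+x*ex+y*ey,z]
def plan(pos,jawdeg):
    o=get_obs();R=Ro.from_euler("xyz",o["orientation"],degrees=True).as_matrix()
    z=R[:,2];cur=np.degrees(np.arctan2(z[1],z[0]))
    dw=(jawdeg-cur+90)%180-90   # world yaw change; tool x is down -> spin=-dw
    R2=Ro.from_euler("z",dw,degrees=True).as_matrix()@R
    print("t",o["clock"],"pos",o["tool_pos"],"jaw",cur.round(2),"down",R[:,0].round(3),"F",o["force"].round(2),"open",round(o["opening"],4),"J6",o["joint_pos"][5].round(1))
    print("spin rad",-np.radians(dw).round(4),"then shift cm (after spin)",(R2.T@(np.array(pos)-o["tool_pos"])*100).round(2),"goal",np.round(pos,4))
E
python3 - <<'E'
from h import *
np.set_printoptions(precision=4,suppress=True)
plan(st(-.076,0,.12),102.5)
plan(st(-.076,0,.024),102.5)
E
```

```text
t 0.1 pos [ 0.1595 -0.6554  0.2257] jaw 103.68 down [-0.     0.001 -1.   ] F [-0.22  0.36  0.28] open 0.0875 J6 -16.5
spin rad 0.0205 then shift cm (after spin) [ 10.67 -52.07  73.12] goal [0.5096 0.1713 0.12  ]
t 0.1 pos [ 0.1595 -0.6554  0.2257] jaw 103.68 down [-0.     0.001 -1.   ] F [-0.22  0.36  0.28] open 0.0875 J6 -16.5
spin rad 0.0205 then shift cm (after spin) [ 20.27 -52.07  73.1 ] goal [0.5096 0.1713 0.024 ]
```

>>> move_arm --commands '[[[0,-4,2,0.02],[0,-4,2,0],[0,-4,2,0],[0,-4,2,0],[0,-4,2,0],[0,-4,2,0],[0,-4,2,0],[0,-4,2,0]]]' --jaw 8.7

```text
clock: 0.9
tool_pos: [0.4377, -0.428, 0.2263]
orientation: [33.0, 90.0, 135.5]
force: [1.1, -0.3, -0.5]
opening: 0.0869
```

>>> move_arm --commands '[[[0,-2.5,4,0],[0,-2.5,4,0],[0,-2.5,4,0],[0,-2.5,4,0],[0,-2.5,4,0],[0,-2.5,4,0],[0,-2.5,4,0],[0,-2.5,4,0]]]'

```text
clock: 1.7
tool_pos: [0.5626, -0.0717, 0.2265]
orientation: [48.6, 90.0, 151.1]
force: [0.7, -0.3, 0.5]
opening: 0.0867
```

>>> move_arm --commands '[[[0,0,4,0],[0,0,4,0],[0,0,4,0],[0,0,4,0],[0,0,4,0],[0,0,4,0],[0,0,1,0],[0,0,0,0]]]'

```text
clock: 2.5
tool_pos: [0.5077, 0.1717, 0.2263]
orientation: [100.7, 90.0, -156.7]
force: [0.9, -0.4, 0.8]
opening: 0.087
```

```bash
python3 - <<'E'
from h import *
np.set_printoptions(precision=4,suppress=True)
plan(st(-.076,0,.12),102.5)
E
```

```text
t 2.5 pos [0.5077 0.1717 0.2263] jaw 102.68 down [-0.001 -0.    -1.   ] F [ 0.94 -0.38  0.81] open 0.087 J6 -117.0
spin rad 0.0032 then shift cm (after spin) [10.63 -0.18 -0.08] goal [0.5096 0.1713 0.12  ]
```

>>> move_arm --commands '[[[3,-0.1,0,0],[3,-0.1,0,0],[3,0,-0.1,0],[3,0,0,0],[2.5,0,0,0],[2.5,0,0,0],[1.5,0,0,0],[1,0,0,0]]]'

```text
clock: 3.3
tool_pos: [0.51, 0.1682, 0.0301]
orientation: [115.5, 89.9, -142.0]
force: [-0.4, -0.3, 0.4]
opening: 0.0867
```

```bash
python3 - <<'E'
from h import *
from plant import snapshot
np.set_printoptions(precision=4,suppress=True)
plan(st(-.076,0,.024),102.5)
p,_=snapshot("top");q,_=snapshot("side")
im=np.zeros((400,800,3),np.uint8);im[:,:400]=cv2.resize(p[150:250,180:280],(400,400));im[:,400:]=cv2.resize(q[210:310,260:360],(400,400))
cv2.imwrite("pics/c2.png",im[:,:,::-1])
E
```

```text
t 3.3 pos [0.51   0.1682 0.0301] jaw 102.46 down [-0.002 -0.001 -1.   ] F [-0.37 -0.3   0.38] open 0.0867 J6 -116.7
spin rad -0.0006 then shift cm (after spin) [ 0.61 -0.03  0.31] goal [0.5096 0.1713 0.024 ]
```

View pics/c2.png

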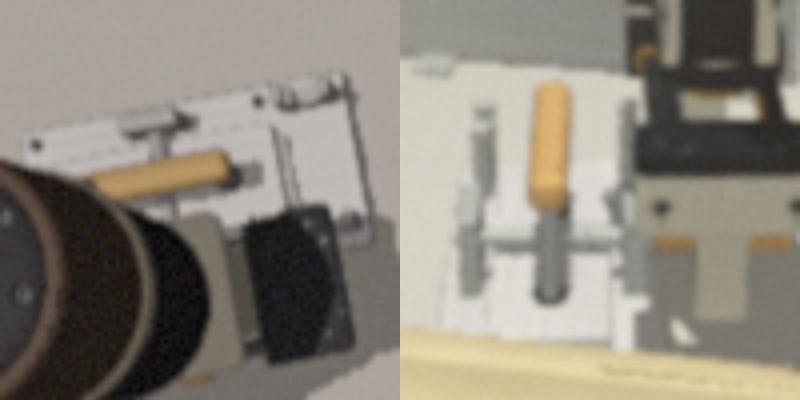

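The side crop (right half) shows the finger straddling the pin handle, which shows either side at 670–770,243. The gripper is clear of the cheeks. I'll fine-adjust and close.

>>> move_arm --commands '[[[0.4,0,0.25,0],[0,0,0,0],[0,0,0,0]]]'

```text
clock: 3.7
tool_pos: [0.5102, 0.1725, 0.0283]
orientation: [-65.7, 89.9, 36.9]
force: [-0.8, 0.1, -0.3]
opening: 0.0872
```

>>> move_arm --commands '[[[0,0,0,0],[0,0,0,0],[0,0,0,0],[0,0,0,0],[0,0,0,0],[0,0,0,0],[0,0,0,0],[0,0,0,0]]]' --jaw 0.8

```text
clock: 4.5
tool_pos: [0.5098, 0.1722, 0.0275]
orientation: [75.6, 90.0, 178.1]
force: [0.1, 0.2, -0.2]
opening: 0.0285
```

```bash
python3 - <<'E'
from h import *
np.set_printoptions(precision=4,suppress=True)
plan(st(-.171,0,.024),102.5)
E
```

```text
t 4.5 pos [0.5098 0.1722 0.0275] jaw 102.53 down [-0.  0. -1.] F [ 0.13  0.24 -0.23] open 0.0285 J6 -117.0
spin rad 0.0006 then shift cm (after spin) [ 0.35  9.54 -0.09] goal [0.4169 0.1507 0.024 ]
```

>>> move_arm --commands '[[[0.3,0,0,0],[0,0,0,0],[0,0,0,0],[0,0,0,0],[0,0,0,0],[0,0,0,0]]]'

```text
clock: 5.1
tool_pos: [0.5098, 0.1722, 0.0245]
orientation: [91.2, 90.0, -166.2]
force: [0.6, 0.2, -1.2]
opening: 0.0149
```

>>> move_arm --commands '[[[0,0,0,0],[0,0,0,0],[0,0.5,0,0],[0,0.5,0,0],[0,1,0,0],[0,1,0,0],[0,0,0,0],[0,0,0,0]]]'

```text
clock: 5.9
tool_pos: [0.4804, 0.1659, 0.0249]
orientation: [-71.8, 90.0, 30.8]
force: [0.7, 1.0, 0.0]
opening: 0.0151
```

>>> move_arm --commands '[[[0,1,0,0],[0,1,0,0],[0,1,0,0],[0,1,0,0],[0,1,0,0],[0,1,0,0],[0,0.8,0,0],[0,0,0,0]]]'

```text
clock: 6.7
tool_pos: [0.4131, 0.1505, 0.0246]
orientation: [103.4, 90.0, -154.0]
force: [0.2, 0.0, -0.3]
opening: 0.0149
```

```bash
python3 - <<'E'
from h import *
from plant import snapshot
np.set_printoptions(precision=4,suppress=True)
plan(st(-.173,0,.024),102.5)
p,_=snapshot("top");q,_=snapshot("side")
im=np.zeros((400,800,3),np.uint8);im[:,:400]=cv2.resize(p[160:260,180:280],(400,400));im[:,400:]=cv2.resize(q[200:320,260:380],(400,400))
cv2.imwrite("pics/c3.png",im[:,:,::-1])
E
```

```text
t 6.7 pos [0.4131 0.1505 0.0246] jaw 102.56 down [-0. -0. -1.] F [ 0.16  0.02 -0.29] open 0.0149 J6 -123.3
spin rad 0.0011 then shift cm (after spin) [ 0.06 -0.17 -0.07] goal [0.4149 0.1503 0.024 ]
```

View pics/c3.png

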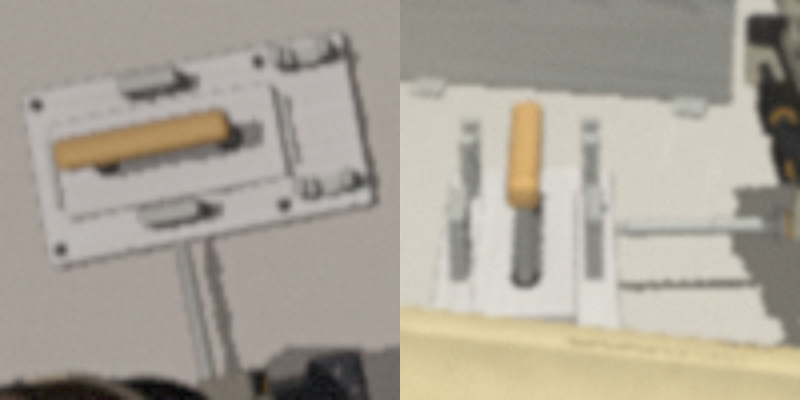

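The pin is out and level: its tip is clear of the cheek in both crops. Now lift it, shift 88 mm towards the notches and move in.

>>> move_arm --commands '[[[-1,0,0,0],[-1.5,0,0,0],[-1.5,0,0,0],[-0.5,0,-1,0],[0,0,-2,0],[0,0,-2,0],[0,0,-2,0],[0,0,-1.8,0]]]'

```text
clock: 7.6
tool_pos: [0.4334, 0.0637, 0.0697]
orientation: [65.7, 90.0, 168.2]
force: [0.2, -0.4, -0.2]
opening: 0.0153
```

>>> move_arm --commands '[[[0,0,0,0],[0,-2,0,0],[0,-2,0,0],[0,-2,0,0],[0,-2,0,0],[0,-1.5,0,0],[0,0,0,0],[0,0,0,0]]]'

```text
clock: 8.4
tool_pos: [0.5255, 0.0854, 0.0691]
orientation: [97.3, 89.9, -160.2]
force: [0.7, 0.1, -1.4]
opening: 0.0151
```

```bash
python3 - <<'E'
from h import *
from plant import snapshot
np.set_printoptions(precision=4,suppress=True)
plan(st(-.0765,-.0875,.024),102.5)
p,d=snapshot("top");q,e=snapshot("side")
im=np.zeros((400,800,3),np.uint8);im[:,:400]=cv2.resize(p[150:250,200:300],(400,400));im[:,400:]=cv2.resize(q[200:320,260:380],(400,400))
cv2.imwrite("pics/c4.png",im[:,:,::-1]); np.savez("pics/c4.npz",p=p,d=d,q=q,e=e)
E
```

```text
t 8.4 pos [0.5255 0.0854 0.0691] jaw 102.5 down [-0.001 -0.    -1.   ] F [ 0.68  0.1  -1.36] open 0.0151 J6 -107.8
spin rad 0.0 then shift cm (after spin) [ 4.51 -0.26 -0.02] goal [0.5281 0.0857 0.024 ]
```

View pics/c4.png

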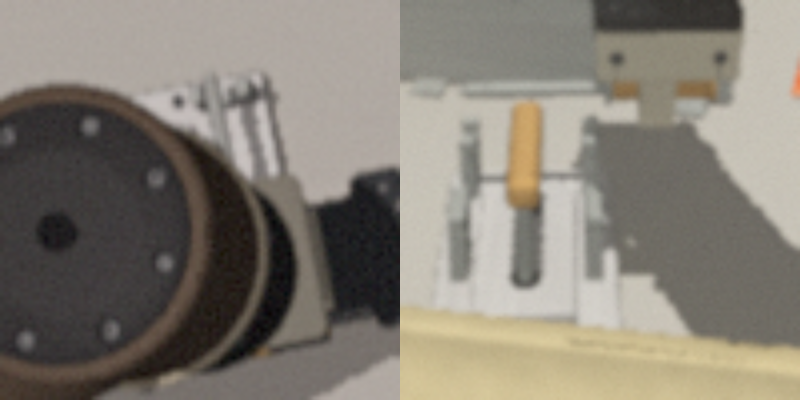

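```bash
python3 - <<'E'
from h import *
np.set_printoptions(precision=4,suppress=True)
f=np.load("pics/c4.npz");P=cloud("top",f["d"]);v,u=np.mgrid[165:190,240:275]
Q=P[165:190,240:275].reshape(-1,3);q=(Q[:,:2]-S)@np.c_[ex,ey]
for lo,hi in((.08,.11),(.057,.068)):
    m=(Q[:,2]>lo)&(Q[:,2]<hi)&(q[:,0]>-.03)
    a=np.c_[q,Q[:,2]][m]*1000; print(a[np.argsort(a[:,0])].round(0).astype(int).tolist())
E
```

```text
[[-6, -92, 89], [-4, -91, 94], [-2, -89, 93], [-2, -91, 90], [0, -92, 95], [0, -90, 94], [2, -92, 93], [3, -88, 94], [3, -89, 90], [5, -92, 90], [5, -86, 96], [5, -88, 92], [6, -90, 88], [7, -83, 89], [7, -89, 96], [7, -87, 97], [7, -90, 91], [9, -84, 90], [9, -91, 92], [10, -89, 92], [10, -85, 95], [11, -86, 89], [12, -91, 92], [12, -89, 92], [13, -85, 91], [14, -90, 93], [14, -91, 90], [15, -87, 92], [15, -86, 94], [16, -90, 93], [16, -92, 89], [16, -88, 95], [17, -86, 93], [17, -84, 93], [18, -91, 96], [19, -86, 95], [19, -88, 92], [20, -83, 88], [21, -91, 91], [21, -89, 92], [22, -86, 91], [22, -84, 92], [22, -91, 94], [23, -89, 92], [23, -87, 94], [24, -85, 92], [25, -90, 93], [26, -91, 88], [26, -87, 93], [26, -86, 95], [27, -90, 94], [28, -88, 92], [28, -91, 87], [28, -86, 92], [29, -83, 89], [30, -90, 91], [30, -88, 93], [30, -86, 93], [31, -84, 92], [32, -91, 92], [32, -89, 92], [33, -86, 92], [34, -84, 89], [34, -91, 91], [34, -89, 92], [35, -85, 94], [35, -87, 90], [37, -91, 90], [37, -87, 93], [37, -89, 90], [38, -85, 88], [39, -88, 93], [39, -90, 91], [39, -86, 93], [41, -90, 90], [42, -88, 92], [42, -86, 90]]
[[34, -102, 64], [34, -104, 61], [34, -72, 59], [35, -100, 61], [35, -75, 64], [35, -98, 62], [35, -76, 58], [36, -73, 62], [36, -104, 58], [37, -102, 60], [37, -75, 62], [37, -100, 59], [37, -98, 61], [38, -77, 58], [38, -73, 62], [38, -103, 65], [38, -71, 63], [39, -99, 67], [39, -74, 65], [39, -100, 59], [40, -75, 59], [40, -71, 63], [41, -77, 67], [41, -103, 60], [41, -101, 62], [41, -99, 63], [42, -74, 61], [43, -71, 60]]
```

The shank is level at stand y = -88, midway between the prongs (-75 and -100), with its tip at x = 42 (goal 46). Lowering.

>>> move_arm --commands '[[[0,-0.3,0,0],[1,0,0,0],[1,0,0,0],[0.7,0,0,0],[0.6,0,0,0],[0.5,0,0,0],[0.5,0,0,0],[0,0,0,0]]]'

```text
clock: 9.3
tool_pos: [0.5285, 0.0861, 0.0258]
orientation: [103.6, 89.9, -153.9]
force: [-0.4, -0.3, -0.9]
opening: 0.0149
```

```bash
python3 - <<'E'
from h import *
np.set_printoptions(precision=4,suppress=True)
plan(st(-.0765,-.0875,.024),102.5)
E
```

```text
t 9.3 pos [0.5285 0.0861 0.0258] jaw 102.53 down [-0.001 -0.001 -1.   ] F [-0.44 -0.33 -0.87] open 0.0149 J6 -107.7
spin rad 0.0005 then shift cm (after spin) [ 0.18  0.06 -0.03] goal [0.5281 0.0857 0.024 ]
```

>>> move_arm --commands '[[[0.15,0,0,0],[0,0,0,0],[0,0,0,0]]]'

```text
clock: 9.6
tool_pos: [0.529, 0.0863, 0.0252]
orientation: [-59.6, 90.0, 43.0]
force: [-0.7, -0.6, -0.2]
opening: 0.0151
```

>>> move_arm --commands '[[[0,0,0,0],[0,0,0,0],[0,0,0,0],[0,0,0,0],[0,0,0,0],[0,0,0,0],[0,0,0,0],[0,0,0,0]]]' --jaw 6

```text
clock: 10.4
tool_pos: [0.529, 0.0863, 0.0251]
orientation: [-155.1, 90.0, -52.5]
force: [-0.6, 0.1, 0.5]
opening: 0.0595
```

>>> move_arm --commands '[[[-1,0,0,0],[-2,0,0,0],[-3,0,0,0],[-3,0,0,0],[-3,0,0,0],[-2,0,0,0],[0,3,0,0],[0,3,0,0]]]' --jaw 8.7

```text
clock: 11.2
tool_pos: [0.4702, 0.0733, 0.1662]
orientation: [-70.5, 89.9, 32.0]
force: [0.0, 0.2, -0.4]
opening: 0.0871
```

```bash
python3 - <<'E'
from h import *
from plant import snapshot
np.set_printoptions(precision=4,suppress=True)
plan(st(0,0,.18),12.5)
p,d=snapshot("top");q,e=snapshot("side")
im=np.zeros((400,800,3),np.uint8);im[:,:400]=cv2.resize(p[150:250,185:285],(400,400));im[:,400:]=cv2.resize(q[200:320,260:380],(400,400))
cv2.imwrite("pics/c5.png",im[:,:,::-1]); np.savez("pics/c5.npz",p=p,d=d,q=q,e=e)
E
```

```text
t 11.2 pos [0.4702 0.0733 0.1662] jaw 102.51 down [ 0.001  0.001 -1.   ] F [ 0.03  0.2  -0.44] open 0.0871 J6 -110.1
spin rad -1.5707 then shift cm (after spin) [ -1.38  -8.71 -13.57] goal [0.5838 0.1877 0.18  ]
```

View pics/c5.png

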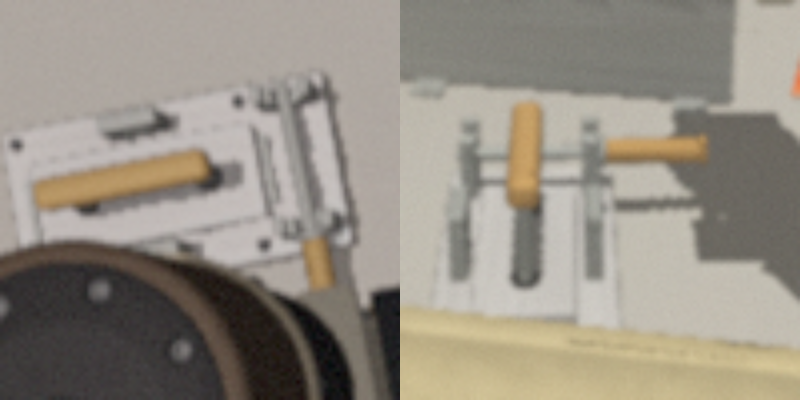

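The pin lies in both notches with its handle on the -x side. Next I turn the tool for the divider.

>>> move_arm --commands '[[[-1,0,0,-0.14],[-0.4,0,0,-0.14],[0,0,0,-0.14],[0,0,0,-0.14],[0,0,0,-0.14],[0,0,0,-0.14],[0,0,0,-0.14],[0,0,0,-0.14]]]'

```text
clock: 12.1
tool_pos: [0.4707, 0.0734, 0.1798]
orientation: [-149.5, 90.0, 17.6]
force: [0.3, 1.0, -0.8]
opening: 0.0873
```

>>> move_arm --commands '[[[0,0,0,-0.14],[0,0,0,-0.14],[0,0,0,-0.14],[0,0,0,-0.03],[0,0,0,0],[0,0,0,0]]]'

```text
clock: 12.7
tool_pos: [0.4706, 0.0733, 0.1795]
orientation: [-173.6, 90.0, 18.8]
force: [0.2, -0.4, 0.2]
opening: 0.0873
```

```bash
python3 - <<'E'
from h import *
np.set_printoptions(precision=4,suppress=True)
plan(st(0,0,.18),12.5)
f=np.load("pics/c5.npz");P=cloud("top",f["d"]);Q=P[150:250,185:285].reshape(-1,3);q=(Q[:,:2]-S)@np.c_[ex,ey]
def rect(m,nm):
    a=(q[m]*1000).astype(np.float32);print(nm,m.sum(),cv2.minAreaRect(a),np.median(Q[m,2]))
rect((Q[:,2]>.093)&(Q[:,2]<.115)&(abs(q[:,0])<.03)&(q[:,1]>-.07),"bar")
rect((Q[:,2]>.04)&(Q[:,2]<.06)&(abs(q[:,0])<.03)&(abs(q[:,1]+.088)<.02),"shank")
rect((Q[:,2]>.045)&(Q[:,2]<.065)&(q[:,0]<-.05)&(q[:,0]>-.13)&(abs(q[:,1]+.088)<.02),"handle")
E
```

```text
t 12.7 pos [0.4706 0.0733 0.1795] jaw -167.58 down [ 0.  0. -1.] F [ 0.19 -0.45  0.18] open 0.0873 J6 -20.2
spin rad -0.0014 then shift cm (after spin) [ -0.05  -8.71 -13.53] goal [0.5838 0.1877 0.18  ]
bar 372 ((0.46927928924560547, 0.4613227844238281), (18.081850051879883, 95.85452270507812), 0.23123210668563843) 0.10208089371891471
shank 101 ((0.46515846252441406, -87.65716552734375), (58.86532974243164, 8.997244834899902), 0.21306271851062775) 0.04731647814230944
handle 73 ((-62.828025817871094, -88.79609680175781), (25.06979751586914, 14.816238403320312), 1.7599014043807983) 0.05042669158957058
```

>>> move_arm --commands '[[[0,-1.5,-2.3,0],[0,-1.5,-2.3,0],[0,-1.5,-2.3,0],[0,-1.5,-2.3,0],[0,-1.5,-2.3,0],[0,-1.2,-2,0],[0,0,0,0],[0,0,0,0]]]'

```text
clock: 13.5
tool_pos: [0.5832, 0.1875, 0.1785]
orientation: [17.9, 89.9, -149.6]
force: [0.5, -0.4, -0.2]
opening: 0.0868
```

```bash
python3 - <<'E'
from h import *
np.set_printoptions(precision=4,suppress=True)
plan(st(0.0005,0.0005,.075),12.5)
E
```

```text
t 13.5 pos [0.5832 0.1875 0.1785] jaw -167.54 down [-0.001 -0.001 -1.   ] F [ 0.46 -0.43 -0.16] open 0.0868 J6 -23.6
spin rad -0.0007 then shift cm (after spin) [10.35 -0.06 -0.12] goal [0.5842 0.1883 0.075 ]
```

>>> move_arm --commands '[[[2,0,-0.1,0],[2,0,0,0],[2,0,0,0],[2,0,0,0],[1.3,0,0,0],[1,0,0,0],[0,0,0,0],[0,0,0,0]]]'

```text
clock: 14.3
tool_pos: [0.5846, 0.1877, 0.0767]
orientation: [-178.5, 90.0, 13.9]
force: [1.4, 0.1, 0.3]
opening: 0.087
```

>>> move_arm --commands '[[[0,0,0,0],[0,0,0,0],[0,0,0,0],[0,0,0,0],[0,0,0,0],[0,0,0,0],[0,0,0,0],[0,0,0,0]]]' --jaw 0.8

```text
clock: 15.1
tool_pos: [0.5843, 0.1876, 0.076]
orientation: [27.7, 90.0, -139.8]
force: [0.4, 0.3, -0.8]
opening: 0.0288
```

>>> move_arm --commands '[[[0,0,0,0],[0,0,0,0],[0,0,0,0],[0,0,0,0],[0,0,0,0],[0,0,0,0],[0,0,0,0],[0,0,0,0]]]'

```text
clock: 15.9
tool_pos: [0.5841, 0.1875, 0.0759]
orientation: [11.6, 90.0, -155.9]
force: [-1.5, -0.5, -0.4]
opening: 0.0177
```

>>> move_arm --commands '[[[-0.5,0,0,0],[-1,0,0,0],[-1.5,0,0,0],[-2,0,0,0],[-2,0,0,0],[-2,0,0,0],[-2,0,0,0],[-1.5,0,0,0]]]'

```text
clock: 16.7
tool_pos: [0.5848, 0.1879, 0.2034]
orientation: [-162.6, 89.9, 29.9]
force: [-0.3, 0.1, -4.1]
opening: 0.0179
```

```bash
python3 - <<'E'
from h import *
from plant import snapshot
np.set_printoptions(precision=4,suppress=True)
plan(np.r_[TR,.20],-9)
q,e=snapshot("side");cv2.imwrite("pics/c6.png",cv2.resize(q[130:330,220:420],(600,600))[:,:,::-1])
E
```

```text
t 16.7 pos [0.5848 0.1879 0.2034] jaw -167.5 down [ 0.002  0.001 -1.   ] F [-0.26  0.11 -4.07] open 0.0179 J6 -23.5
spin rad 0.3753 then shift cm (after spin) [ 0.33 43.04 -9.73] goal [ 0.6136 -0.2524  0.2   ]
```

View pics/c6.png

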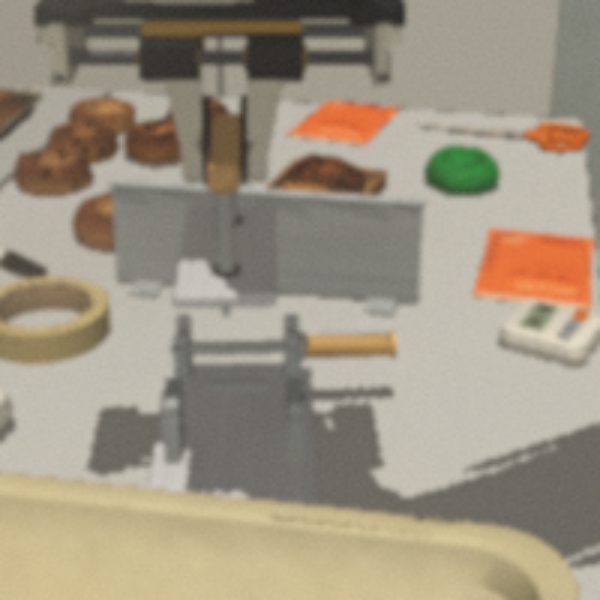

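The divider hangs from the gripper at about crop px 225,270, clear of the stand, and the pin is still in its notches. Now turn and carry it over the guard.

>>> move_arm --commands '[[[0,0,0,0.095],[0,0,0,0.095],[0,0,0,0.095],[0,0,0,0.09],[0,2,-0.4,0],[0,3,-0.7,0],[0,3,-0.7,0],[0,3,-0.7,0]]]'

```text
clock: 17.55
tool_pos: [0.5916, 0.0735, 0.2011]
orientation: [-121.8, 90.0, 49.4]
force: [0.3, -0.4, -4.0]
opening: 0.0179
```

>>> move_arm --commands '[[[0,3,-0.7,0],[0,3,-0.7,0],[0,3,-0.7,0],[0,3,-0.7,0],[0,3,-0.7,0],[0,3,-0.7,0],[0,3,-0.7,0],[0,3,-0.7,0]]]'

```text
clock: 18.35
tool_pos: [0.6091, -0.1726, 0.2012]
orientation: [-149.0, 90.0, 22.1]
force: [-1.0, -0.8, -3.9]
opening: 0.0176
```

>>> move_arm --commands '[[[0,3,-0.6,0],[0,2.5,-0.5,0],[0,1.5,-0.5,0],[0,0.8,0,0],[0,0,0,0],[0,0,0,0],[0,0,0,0]]]'

```text
clock: 19.05
tool_pos: [0.6133, -0.2492, 0.2012]
orientation: [-136.9, 90.0, 34.2]
force: [0.2, 0.5, -4.9]
opening: 0.0179
```

```bash
python3 - <<'E'
from h import *
from plant import snapshot
np.set_printoptions(precision=4,suppress=True)
plan(np.r_[TR,.20],-9)
p,d=snapshot("top");q,e=snapshot("side");np.savez("pics/c7.npz",p=p,d=d,q=q,e=e)
im=np.zeros((400,800,3),np.uint8);im[:,:400]=cv2.resize(p[130:230,365:465],(400,400));im[:,400:]=cv2.resize(q[120:220,280:380],(400,400))
cv2.imwrite("pics/c7.png",im[:,:,::-1])
E
```

```text
t 19.05 pos [ 0.6133 -0.2492  0.2012] jaw 171.07 down [ 0.  0. -1.] F [ 0.17  0.53 -4.93] open 0.0179 J6 -3.6
spin rad 0.0013 then shift cm (after spin) [ 0.12  0.31 -0.08] goal [ 0.6136 -0.2524  0.2   ]
```

View pics/c7.png

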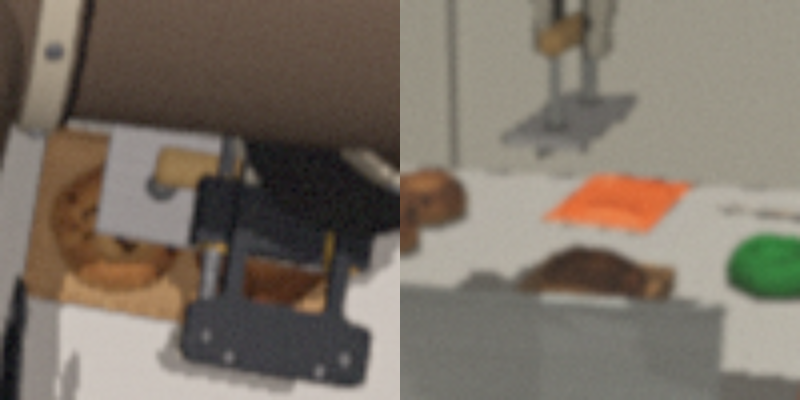

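Both views show the divider hanging level above the tray (top crop 160,185; side crop 570,125). I'll measure its foot before lowering.

```bash
cat > m.py <<'E'
from h import *
import sys
np.set_printoptions(precision=4,suppress=True)
f=np.load(sys.argv[1]);lo,hi=float(sys.argv[2]),float(sys.argv[3])
a=np.radians(-9);tx=np.array([np.cos(a),np.sin(a)]);ty=np.array([-tx[1],tx[0]])
for n,k,c in(("top","d","p"),("side","e","q")):
    P=cloud(n,f[k]).reshape(-1,3);C=f[c].reshape(-1,3).astype(int);q=(P[:,:2]-TR)@np.c_[tx,ty]
    m=(P[:,2]>lo)&(P[:,2]<hi)&(abs(q[:,0])<.05)&(abs(q[:,1])<.09)&(C.max(1)-C.min(1)<35)&(C.max(1)>90)
    if m.sum()<20: print(n,m.sum());continue
    A=np.c_[q[m],np.ones(m.sum())];co=np.linalg.lstsq(A,P[m,2],rcond=None)[0]
    print(n,m.sum(),"x",np.percentile(q[m,0],[0,2,98,100])*1e3,"y",np.percentile(q[m,1],[0,2,98,100])*1e3,"zmed",np.median(P[m,2]),np.percentile(P[m,2],[5,95]),"slopes",co[:2],"z0",co[2],cv2.minAreaRect((q[m]*1e3).astype(np.float32)))
E
python3 m.py pics/c7.npz .13 .18
```

```text
top 519 x [-26.8602 -26.2688  28.1837  29.8043] y [-39.0075  21.7649  69.875   70.3549] zmed 0.16100024478013963 [0.1578 0.1638] slopes [ 0.0023 -0.0019] z0 0.16112444496024786 ((1.348257064819336, 15.601879119873047), (109.43963623046875, 56.56525421142578), 89.77140808105469)
side 328 x [-29.8184 -28.8672  24.7616  27.3947] y [-58.8419 -51.5094  73.0871  74.7113] zmed 0.15853681455690094 [0.1523 0.1732] slopes [ 0.0476 -0.0365] z0 0.1601558236347892 ((-1.0227127075195312, 7.997722625732422), (57.18589782714844, 133.51544189453125), 0.18723994493484497)
```

>>> move_arm --commands '[[[0,0.4,0,0],[1,0,0,0],[1.5,0,0,0],[1.5,0,0,0],[1.5,0,0,0],[1,0,0,0],[0.5,0,0,0],[0,0,0,0]]]'

```text
clock: 19.95
tool_pos: [0.6122, -0.2541, 0.1302]
orientation: [0.7, 89.9, 171.7]
force: [0.6, 0.1, -4.3]
opening: 0.0179
```

>>> move_arm --commands '[[[0.7,0,0,0],[0.7,0,0,0],[0.5,0,0,0],[0.4,0,0,0],[0.2,0,0,0],[0,0,0,0],[0,0,0,0]]]'

```text
clock: 20.65
tool_pos: [0.6128, -0.2543, 0.1062]
orientation: [155.6, 90.0, -33.4]
force: [-0.9, -0.7, -3.3]
opening: 0.0175
```

```bash
python3 - <<'E'
from h import *
from plant import snapshot
np.set_printoptions(precision=4,suppress=True)
plan(np.r_[TR,.105],-9)
p,d=snapshot("top");q,e=snapshot("side");np.savez("pics/c8.npz",p=p,d=d,q=q,e=e)
im=np.zeros((400,800,3),np.uint8);im[:,:400]=cv2.resize(p[130:230,365:465],(400,400));im[:,400:]=cv2.resize(q[150:250,280:380],(400,400))
cv2.imwrite("pics/c8.png",im[:,:,::-1])
E
python3 m.py pics/c8.npz .047 .085
```

```text
t 20.65 pos [ 0.6128 -0.2543  0.1062] jaw 171.01 down [ 0. -0. -1.] F [-0.91 -0.71 -3.32] open 0.0175 J6 -3.3
spin rad 0.0002 then shift cm (after spin) [ 0.12 -0.2  -0.05] goal [ 0.6136 -0.2524  0.105 ]
top 326 x [-26.1493 -25.7972  17.5394  18.8836] y [20.3643 21.3887 64.6613 65.2586] zmed 0.06584222514534432 [0.0626 0.0689] slopes [ 0.0162 -0.03  ] z0 0.06737133694540955 ((-3.616455078125, 42.76668930053711), (44.8233528137207, 45.01178741455078), 89.58792114257812)
side 318 x [-29.6184 -28.5285  25.9166  28.5381] y [-57.2006 -51.306   67.6496  69.1573] zmed 0.06360154486633088 [0.0581 0.0753] slopes [ 0.0247 -0.0241] z0 0.06466783764359814 ((-0.6940479278564453, 6.048488616943359), (126.47838592529297, 57.14615249633789), 89.31224060058594)
```

View pics/c8.png

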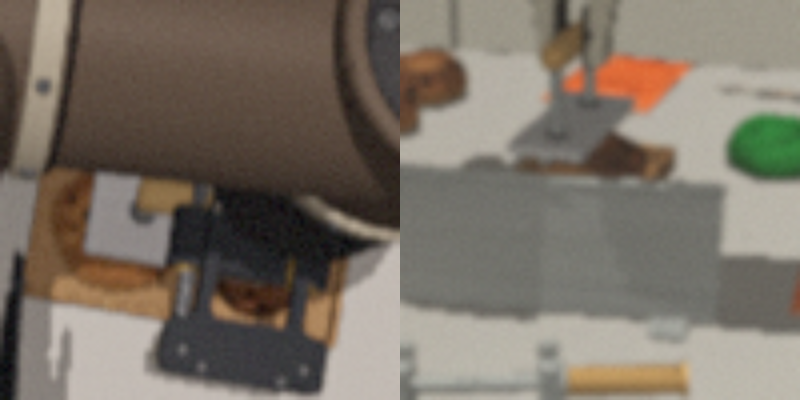

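The foot's +y end sits at tray y = 65 mm, so it is centred. Its x edge is at -26 mm, and the underside is about 0.050 m. The pin is still in its notches (side crop 560–690,378). I'll let it settle and then hand in.

>>> move_arm --commands '[[[0.1,0,0,0],[0,0,0,0],[0,0,0,0],[0,0,0,0],[0,0,0,0]]]'

```text
clock: 21.25
tool_pos: [0.6126, -0.2542, 0.1051]
orientation: [152.1, 90.0, -36.9]
force: [-0.9, -0.2, -3.9]
opening: 0.0178
```

```bash
python3 - <<'E'
from plant import *
o=get_obs();print(o["tool_pos"],o["qvel"],o["force"],o["opening"]);print(close_job())
E
```

```text
[ 0.61260973 -0.25420875  0.10506981] [ 0.07387029  0.0710373  -0.05019818 -0.08344918  0.00217879  0.08650424] [-0.94839994 -0.17151786 -3.86535981] 0.017815513895186912
the job is handed in; nothing more can be done
None
```

I drew the pin straight out, laid it in the two notches and let go. I then lifted the divider, carried it over the guard with about 5 cm clearance, and handed the job in at 21 s with it held over the cakes. The hand-in gave no verdict.

- **Pin:** it lies in both notches with its handle on the -x side. I measured it at about y = -88 mm and level, and it was still there in the last side picture.
- **Divider:** its underside is about 49–50 mm above the table, roughly 13 mm above the cakes. It looks centred within about 2 mm, parallel within 1° and still. The wrist force was steady at about 3.9 N, slightly over the divider's weight of about 3 N.
- **Disagreements:** the side camera put the divider's far ends about 4 mm further along the tray than the top camera did. I trusted the top view. The depth-plane slopes at the end (up to 0.03) came from partly hidden patches, and at carrying height the top view showed the divider level.
- **Not checked:** I did not re-measure the cakes and the other things on the table at the end. I saw no unexpected contact forces during the moves.

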